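# Show which router bit to fit, and where it goes

### The job

Show the next worker how to set up the router table. First point at the slot cutter in the bit rack (the bit with the wide flat disc): hold the fingertips two or three centimetres above the middle of it for two seconds, without lowering the hand over any other bit. Then point in the same way at the round opening in the router plate, from two or three centimetres above its middle, for two seconds, and finish still pointing there; touch nothing and pick nothing up.

Things in the scene. Friction and masses are not known exactly. Their poses are not given: they have to be found in the camera images.
- bit_disc_top (a point): The slot cutter: a flat toothed disc 47 mm across and 5 mm thick, with a 16 mm wide, 8 mm high nut on top of it; the widest of the four bits. Bare steel, standing upright, shank down, in one of the four holes of the rack (which hole varies). 12 mm shank, loose in its hole. This point is the centre of the very top of the bit, 73 mm above the bench; its z axis points up.
- bit_straight_top (a point): Straight bit: an upright plain cylinder 19 mm across and 32 mm long. Bare steel, standing upright, shank down, in one of the four holes of the rack (which hole varies). 12 mm shank, loose in its hole. This point is the centre of the very top of the bit, 82 mm above the bench; its z axis points up.
- bit_ball_top (a point): Round-nose bit: a ball 25 mm across. Bare steel, standing upright, shank down, in one of the four holes of the rack (which hole varies). 12 mm shank, loose in its hole. This point is the centre of the very top of the bit, 77 mm above the bench; its z axis points up.
- bit_cone_top (a point): V-groove bit: a cone 32 mm across at its base, point up. Bare steel, standing upright, shank down, in one of the four holes of the rack (which hole varies). 12 mm shank, loose in its hole. This point is the centre of the very top of the bit, 76 mm above the bench; its z axis points up.
- bit_disc: The slot cutter as a whole; origin at the foot of its shank, 12 mm above the bench, z up. Only to be pointed at.
- bit_straight: The straight bit as a whole; origin at the foot of its shank, z up. Not to be disturbed.
- bit_ball: The round-nose bit as a whole; origin at the foot of its shank, z up. Not to be disturbed.
- bit_cone: The V-groove bit as a whole; origin at the foot of its shank, z up. Not to be disturbed.
- rack: Wooden block, 80 (x) x 270 (y) x 42 mm (z), fixed to the bench, with four holes in a row along its y axis at y = -97.5, -32.5, 32.5 and 97.5 mm. Origin at the centre of its underside. It may stand on the robot's left or right.
- router_plate: Aluminium router plate, 240 (x) x 300 (y) x 24 mm (z), fixed to the bench, with one round opening 60 mm across and 20 mm deep at its middle, dark inside with a collet nut. A fence 28 mm thick runs along its x axis at y = +99 to +127 mm (its red clamp knobs reach to +145 mm); the fence's top is 84 mm above the bench. Origin at the centre of its underside. It may stand on the robot's left or right, on the side that the rack leaves free.
- opening (a point): Centre of the mouth of the round opening, level with the plate's upper face, 24 mm above the bench; z axis up.
- wrench: Bystander: steel wrench, 160 mm long, lying flat on the bench beyond the rack. Origin under its middle.
- offcut: Bystander: pine offcut, 35 x 130 x 16 mm, lying on the router plate beside the opening. Origin at the centre of its underside.
- tin: Bystander: grey jar 70 mm across and 70 mm high, on the bench between the rack and the router plate, towards their far side. Origin at the centre of its underside.
Not all that is in view belongs to the job. Leave any pink look-alike of the bit_disc alone.

How it is judged:
On the way, in this order (a step that is already met when the one before it is completed fails the run):
1. the fingertips hover just above the slot cutter, within 22 mm of its middle and at most about 5 cm above it, for 1.5 s (horizontal distance between the grasp point and bit_disc_top below 0.022 m and z of the grasp point in the frame of bit_disc_top between 0.015 and 0.072 m), for 1.5 s.
2. then they hover just above the opening of the router plate, within 25 mm of its middle and at most about 5 cm above it, for 1.5 s (horizontal distance between the grasp point and opening below 0.025 m and z of the grasp point in the frame of opening between 0.015 and 0.072 m), for 1.5 s.
At the end, for the whole second after the job is handed in: Fingertips still just above the opening: grasp point within 25 mm of its middle in plan and 15 to 72 mm above the plate (tips at most about 5 cm above). Every bit at rest within 8 mm of where it stood; wrench, offcut and jar within 10 mm (all of step 2 and distance of each of bit_disc, bit_straight, bit_ball, bit_cone from where it was at the start of the episode below 0.008 m and distance of each of wrench, offcut, tin from where it was at the start of the episode below 0.01 m and linear speed of each of bit_disc, bit_straight, bit_ball, bit_cone below 0.02 m/s); the robot touches nothing.
It fails at once if the robot touches the rack, a bit, the router plate or a bystander (contact force between any of the fingers, the arm and bit_disc above 0.5 N or contact force between any of the fingers, the arm and bit_straight above 0.5 N or contact force between any of the fingers, the arm and bit_ball above 0.5 N or contact force between any of the fingers, the arm and bit_cone above 0.5 N or contact force between any of the fingers, the arm and rack above 0.5 N or contact force between any of the fingers, the arm and router_plate above 0.5 N or contact force between any of the fingers, the arm and wrench above 0.5 N or contact force between any of the fingers, the arm and offcut above 0.5 N or contact force between any of the fingers, the arm and tin above 0.5 N).
It fails at once if the hand is lowered over a bit other than the slot cutter (within 18 mm of its middle and less than about 4 cm above it) ((horizontal distance between the grasp point and bit_straight_top below 0.018 m and z of the grasp point in the frame of bit_straight_top below 0.06 m) or (horizontal distance between the grasp point and bit_ball_top below 0.018 m and z of the grasp point in the frame of bit_ball_top below 0.06 m) or (horizontal distance between the grasp point and bit_cone_top below 0.018 m and z of the grasp point in the frame of bit_cone_top below 0.06 m)).
It fails at once if a bit is lifted, tipped or carried (distance of any of bit_disc, bit_straight, bit_ball, bit_cone from where it was at the start of the episode above 0.01 m or angle between any of bit_disc, bit_straight, bit_ball, bit_cone's own z axis and vertical above 0.3 rad).
It fails at once if a bystander is moved (distance of any of wrench, offcut, tin from where it was at the start of the episode above 0.015 m).
It also fails if it takes over 43 s, if anything falls off the work surface, if the arm or the gripper's body presses on something with over 40 N, if the wrist force passes 120 N, or if a joint passes its speed limit or range.

### The arm

A 6-joint arm with a two-finger parallel gripper is mounted at the origin on the work surface. World frame = base frame: x ahead of the robot, y to its left, z up, the work surface at z = 0. Lengths are in m, angles in rad, forces in N, time in s.
With the tool pointing down it reaches from about 0.375 to 0.9 m from the base axis. Payload 3.1 kg.
Tool frame: the origin (TCP) lies on the centre line of the jaws, within the pads' length; the fingertips stand robot.tip_reach ahead of it and the grasp point (between the pads) lies 8 mm behind it (robot.tip_reach is the distance from the TCP to the fingertips, in m); z points along the fingers, y is the line along which they close (so a half turn about z gives the same grasp; the last joint's range is limited). The gripper opens to 87 mm and grips with 3 to 60 N. Pads are 19 mm wide; open, the fingers measure 117 mm over their backs; the gripper's body (75 mm by 190 mm) begins 51 mm behind the grasp point.
Start: joints at [1.089, 0.527, 1.433, -0, 1.181, -0.178], TCP at [0.187, 0.596, 0.234] pointing down, gripper open.
Joint ranges: [-3.08, 3.08], [-0.75, 2.2], [0.22, 2.44], [-1.43, 4.57], [0, 2.65], [-2.85, 2.85]. Speed limits (rad/s): [2.79, 2.79, 3.14, 3.14, 3.14, 3.14].

### API

Orientations are given as a unit quaternion [x, y, z, w].
In Python, from rig import robot gives the robot as it stands.
- The arm moves only by the tool jog_arm, never from a script. Its argument "motion" is one flat list of numbers, 7 for each row, row after row: the shift along the tool's x, y, z scaled (see below), then the turn, a rotation vector about the tool's x, y, z scaled (see below), then the gripper's target within -1 to 1 (shut at 1, half-way at 0, fully open at -1). In form: [x, y, z, rx, ry, rz, hand, x, y, z, rx, ry, rz, hand, ...]. A call has 1 to 12 rows; each row shifts and turns the commanded pose from where the row before left it, along the tool's axes as they then stand; what a row does not reach is not made up. The controller multiplies each number of a shift by 4 cm and each number of a turn by 4 degrees. A row lasts 1/8 s, in which the tool goes at most 62.5 mm and 10.7 degrees, less where a joint would pass 70% of its speed; a pose out of reach is approached as far as the arm can. A call with a number of a shift or a turn outside -1 to 1 is refused whole. A call with a gripper value outside its range is refused whole. The fingers move at their own pace and stop on an object; "grip_force" is the grip in N (left out, the last holds). Time passes only in rows, so rows that do not move let the fingers close. It gives the time, the measured TCP pose, the force, the opening and the grip force at its end, in the units of the state.
- robot.get_obs(): the state, without advancing time (a new reading comes with each control period).
- robot.camera(name): name is "scene" or "top" or "wrist"; returns the picture (480x640x3 uint8, blue, green, red); there is no depth.
- robot.calibration(name): a dict with "fx", "fy", "cx", "cy" (pixels), "R" (3x3) and "t" (3): a world point X has camera coordinates R X + t; the wrist camera has in their place "T_tool_cam" (4x4, takes a point from camera to tool coordinates, whose origin is the TCP and whose axes are the flange's). Camera axes: x right, y down, z forward; pixel columns grow to the right and rows downward; lengths in m; the calibration is good to about 2 mm. A picture is of the moment at which its call begins: read the wrist's pose just before it. calibration takes no time and is no camera call.
- robot.hand_in(): hands the job in; it is judged then, once.
The state is a dict: "time": time; "q": joint angles; "joint_velocities": joint speeds; "joint_torque": joint torques, N m; "position": TCP position; "tool_rot": TCP orientation; "ft_force": force on the tool from outside, world axes, zero at the start; "moment": the same for the moment, N m; "grip_width": finger opening in m; "grip_force": force on a finger pad.
Only numpy, scipy, OpenCV 4.12 (cv2) and the standard library are available. Lean on these libraries where they do the work, as an engineer would, in place of code of your own. Each camera call takes 0.05 s, during which the arm holds its last target. There are 200 camera calls.

## Working session

There is one attempt and no reset: what is moved stays moved. The work goes in short steps, Python scripts to look and compute and a tool call to move; the robot and the scene stay as the last step left them, time stands still between calls to the robot, and variables do not carry over. Pictures are saved under pics/ and viewed, at most 10 in all, crops included, and the job is handed in when it is done.

Besides the shell and the picture viewer there is one more tool, called after "Call:" as name(argument=value, ...) on one line, values as JSON. jog_arm: Moves the arm, as the interface text tells. Shifts and turns lie within -1 to 1; 1 stands for 4 cm of shift or 4 degrees of turn. Its arguments: {"type":"object","properties":{"motion":{"type":"array","items":{"type":"number"}},"grip_force":{"type":"number"}},"required":["motion"]}

```bash
mkdir -p pics; python3 - <<'E'
from rig import robot
import cv2
o=robot.get_obs();print(o['time'],o['position'],o['tool_rot'],o['grip_width'],robot.tip_reach)
for n in('top','scene'):
    cv2.imwrite(f'pics/{n}0.png',robot.camera(n)); print(n,robot.calibration(n))
E
```

```text
0.0 [0.18659157 0.59573055 0.23254939] [ 1.51308067e-01  9.88486032e-01 -1.05220740e-03 -3.55203582e-04] 0.08710942840211754 0.011
top {'fx': 509.459895837821, 'fy': 509.459895837821, 'cx': 312.2868993164537, 'cy': 240.03477910105462, 'R': array([[-0.02464533, -0.99912982, -0.03364827],
       [-0.99289796,  0.02838251, -0.11553387],
       [ 0.11638836,  0.03056193, -0.99273346]]), 't': array([0.02753538, 0.54645157, 0.98319419])}
scene {'fx': 517.7622716804374, 'fy': 517.7622716804374, 'cx': 315.89980274851877, 'cy': 244.1734368462921, 'R': array([[ 0.35465119,  0.93497971,  0.00595579],
       [ 0.68602437, -0.25588029, -0.681099  ],
       [-0.63528977,  0.24563839, -0.73216712]]), 't': array([-0.18667395, -0.3005325 ,  1.3483291 ])}
```

View pics/top0.png

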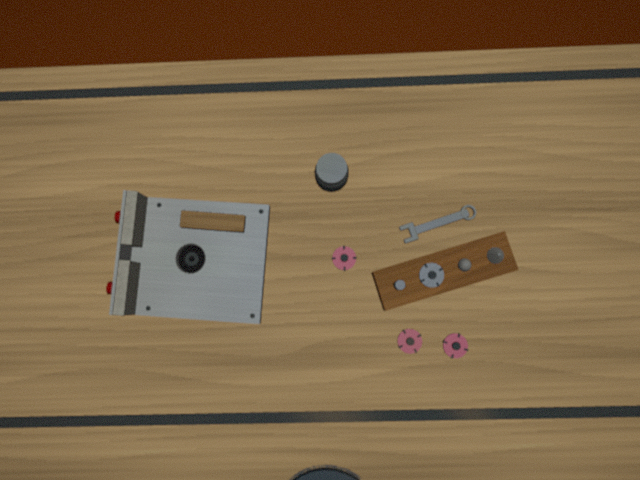

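View pics/scene0.png

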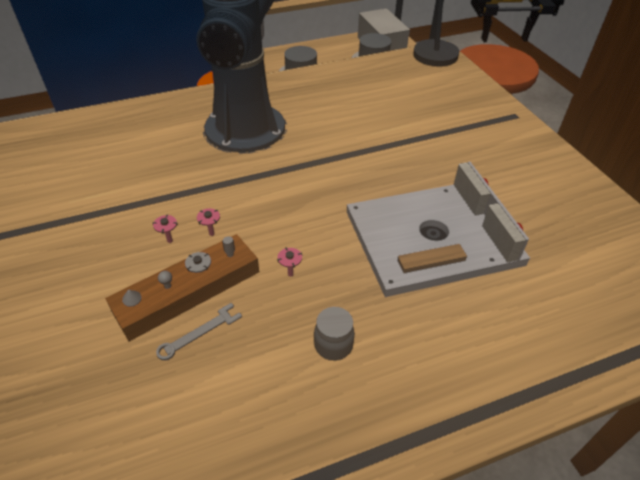

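The top view shows four disc candidates. Three are pink look-alikes on the bench at (344,258), (409,341) and (456,346). The fourth is bare steel in the rack's second hole at (432,275), and it fits the description. The opening is at (190,258). The scene view agrees: steel disc at about (198,261), opening at about (434,230). I'll confirm in a crop and locate both points.

```bash
cat > h.py <<'E'
import numpy as np
from rig import robot
def ray(n,u,v,z):
    c=robot.calibration(n);R=np.array(c['R']);C=-R.T@c['t']
    d=R.T@[(u-c['cx'])/c['fx'],(v-c['cy'])/c['fy'],1]
    return C+d*(z-C[2])/d[2]
def proj(n,X):
    c=robot.calibration(n);p=np.array(c['R'])@X+c['t'];return c['fx']*p[0]/p[2]+c['cx'],c['fy']*p[1]/p[2]+c['cy']
E
python3 - <<'E'
from h import *; import cv2
t=cv2.imread('pics/top0.png');s=cv2.imread('pics/scene0.png')
a=cv2.resize(t[230:320,370:520],(750,450)[:2],interpolation=cv2.INTER_CUBIC)[:, :]
a=cv2.resize(t[230:320,365:525],(640,360),interpolation=cv2.INTER_CUBIC)
b=cv2.resize(t[228:288,160:220],(240,240),interpolation=cv2.INTER_CUBIC)
c=cv2.resize(s[235:295,165:265],(400,240),interpolation=cv2.INTER_CUBIC)
cv2.imwrite('pics/crop.png',np.vstack([a,np.hstack([b,c])]))
print('disc top',ray('top',432,275,.065),'scene',ray('scene',198,261,.065))
print('open top',ray('top',190.5,258.5,.024),'scene',ray('scene',434,230,.024))
for u,v,z in((400,285,.082),(465,265,.077),(495,255,.076),(332,167,.07)):print(ray('top',u,v,z))
E
```

```text
disc top [ 0.46986121 -0.21360241  0.065     ] scene [ 0.46920613 -0.21034404  0.065     ]
open top [0.51748588 0.25983454 0.024     ] scene [0.51758655 0.26339158 0.024     ]
[ 0.45209848 -0.1500265   0.082     ]
[ 0.4864475  -0.27355125  0.077     ]
[ 0.50377295 -0.33068395  0.076     ]
[ 0.68464908 -0.03012226  0.07      ]
```

View pics/crop.png

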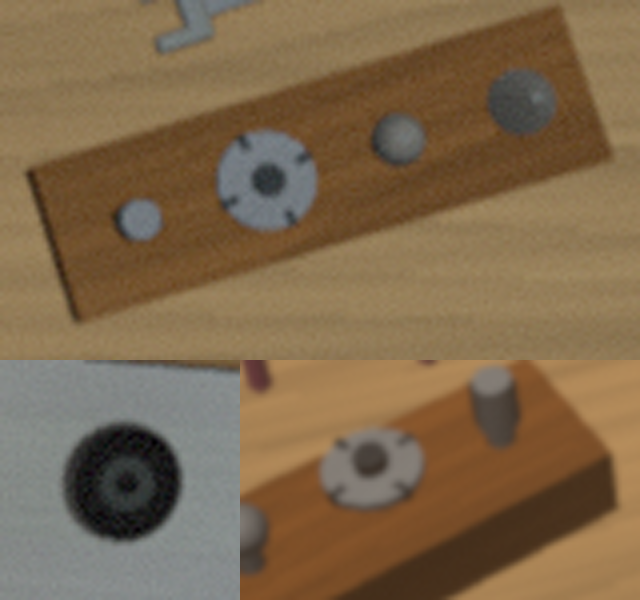

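The crop confirms it: the steel disc with the dark nut is in the second hole from the inner end, with the straight bit on one side and the ball on the other. The disc is at about (0.470, -0.212) and the opening at about (0.5175, 0.261). I'll travel high with the jaws nearly shut.

Call:
jog_arm(motion=[-0.84, -0.6, 0, 0, 0, 0, 0.8, -0.84, -0.6, 0, 0, 0, 0, 0.8, -0.84, -0.6, 0, 0, 0, 0, 0.8, -0.84, -0.6, 0, 0, 0, 0, 0.8, -0.84, -0.6, 0, 0, 0, 0, 0.8, -0.84, -0.6, 0, 0, 0, 0, 0.8, -0.84, -0.6, 0, 0, 0, 0, 0.8, -0.84, -0.6, 0, 0, 0, 0, 0.8, -0.84, -0.6, 0, 0, 0, 0, 0.8, -0.84, -0.6, 0, 0, 0, 0, 0.8, -0.84, -0.6, 0, 0, 0, 0, 0.8, -0.84, -0.6, 0, 0, 0, 0, 0.8])

```text
time: 1.6
position: [0.4859, 0.1997, 0.2332]
tool_rot: [0.151, 0.988, -0.0, -0.0]
ft_force: [0.8, -0.0, -0.4]
grip_width: 0.0085
grip_force: 0.0
```

Call:
jog_arm(motion=[-0.225, -0.83, 0, 0, 0, 0, 0.8, -0.225, -0.83, 0, 0, 0, 0, 0.8, -0.225, -0.83, 0, 0, 0, 0, 0.8, -0.225, -0.83, 0, 0, 0, 0, 0.8, -0.225, -0.83, 0, 0, 0, 0, 0.8, -0.225, -0.83, 0, 0, 0, 0, 0.8, -0.225, -0.83, 0, 0, 0, 0, 0.8, -0.225, -0.83, 0, 0, 0, 0, 0.8, -0.225, -0.83, 0, 0, 0, 0, 0.8, -0.225, -0.83, 0, 0, 0, 0, 0.8, -0.225, -0.83, 0, 0, 0, 0, 0.8, -0.225, -0.83, 0, 0, 0, 0, 0.8])

```text
time: 3.1
position: [0.469, -0.2125, 0.2332]
tool_rot: [0.151, 0.988, 0.0, -0.0]
ft_force: [0.3, -0.0, -0.4]
grip_width: 0.0088
grip_force: 0.0
```

```bash
python3 - <<'E'
from h import *; import cv2
from scipy.spatial.transform import Rotation as Ro
o=robot.get_obs();im=robot.camera('wrist');c=robot.calibration('wrist');T=np.array(c['T_tool_cam'])
np.savez('w.npz',T=T,p=o['position'],q=o['tool_rot'],k=[c[k] for k in('fx','fy','cx','cy')])
print(o['position'],o['time'])
R=Ro.from_quat(o['tool_rot']).as_matrix()
X=R.T@(np.array([.470,-.212,.073])-o['position']);Y=T[:3,:3].T@(X-T[:3,3])
print(c['fx']*Y[0]/Y[2]+c['cx'],c['fy']*Y[1]/Y[2]+c['cy'])
cv2.imwrite('pics/w1.png',im)
E
```

```text
[ 0.46900057 -0.21248575  0.23324144] 3.1
322.3091798842836 220.25929799126743
```

View pics/w1.png

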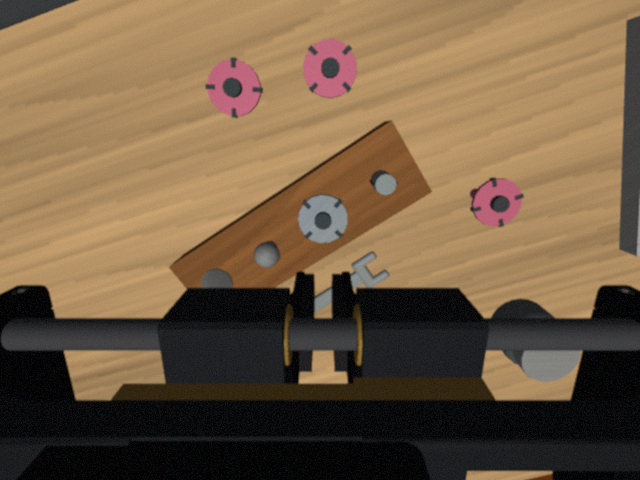

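The wrist view shows the nut's centre at (323,220), against a predicted (322,220), so the position is confirmed. I'll descend 124 mm and hold.

Call:
jog_arm(motion=[0, 0, 0.5, 0, 0, 0, 0.8, 0, 0, 0.6, 0, 0, 0, 0.8, 0, 0, 0.6, 0, 0, 0, 0.8, 0, 0, 0.6, 0, 0, 0, 0.8, 0, 0, 0.5, 0, 0, 0, 0.8, 0, 0, 0.3, 0, 0, 0, 0.8, 0, 0, 0, 0, 0, 0, 0.8, 0, 0, 0, 0, 0, 0, 0.8, 0, 0, 0, 0, 0, 0, 0.8, 0, 0, 0, 0, 0, 0, 0.8, 0, 0, 0, 0, 0, 0, 0.8, 0, 0, 0, 0, 0, 0, 0.8])

```text
time: 4.65
position: [0.4694, -0.2115, 0.1097]
tool_rot: [0.151, 0.988, -0.0, 0.0]
ft_force: [-0.4, -0.7, 0.3]
grip_width: 0.0086
grip_force: 0.0
```

Call:
jog_arm(motion=[0, 0, 0, 0, 0, 0, 0.8, 0, 0, 0, 0, 0, 0, 0.8, 0, 0, 0, 0, 0, 0, 0.8, 0, 0, 0, 0, 0, 0, 0.8, 0, 0, 0, 0, 0, 0, 0.8, 0, 0, 0, 0, 0, 0, 0.8, 0, 0, 0, 0, 0, 0, 0.8, 0, 0, 0, 0, 0, 0, 0.8, 0, 0, 0, 0, 0, 0, 0.8, 0, 0, 0, 0, 0, 0, 0.8, 0, 0, 0, 0, 0, 0, 0.8, 0, 0, 0, 0, 0, 0, 0.8])

```text
time: 6.15
position: [0.4694, -0.2115, 0.1095]
tool_rot: [0.151, 0.988, 0.0, -0.0]
ft_force: [0.2, -0.2, -0.4]
grip_width: 0.0088
grip_force: 0.0
```

Call:
jog_arm(motion=[0, 0, -0.5, 0, 0, 0, 0.8, 0, 0, -0.6, 0, 0, 0, 0.8, 0, 0, -0.6, 0, 0, 0, 0.8, 0, 0, -0.6, 0, 0, 0, 0.8, 0, 0, -0.5, 0, 0, 0, 0.8, 0, 0, -0.3, 0, 0, 0, 0.8])

```text
time: 6.9
position: [0.4696, -0.2116, 0.2346]
tool_rot: [0.151, 0.988, -0.0, 0.001]
ft_force: [0.1, -0.1, 0.3]
grip_width: 0.0088
grip_force: 0.0
```

Call:
jog_arm(motion=[0.2, 0.97, 0, 0, 0, 0, 0.8, 0.2, 0.97, 0, 0, 0, 0, 0.8, 0.2, 0.97, 0, 0, 0, 0, 0.8, 0.2, 0.97, 0, 0, 0, 0, 0.8, 0.2, 0.97, 0, 0, 0, 0, 0.8, 0.2, 0.97, 0, 0, 0, 0, 0.8, 0.2, 0.97, 0, 0, 0, 0, 0.8, 0.2, 0.97, 0, 0, 0, 0, 0.8, 0.2, 0.97, 0, 0, 0, 0, 0.8, 0.2, 0.97, 0, 0, 0, 0, 0.8, 0.2, 0.97, 0, 0, 0, 0, 0.8, 0.2, 0.97, 0, 0, 0, 0, 0.8])

```text
time: 8.4
position: [0.5168, 0.2627, 0.233]
tool_rot: [0.151, 0.988, -0.0, -0.0]
ft_force: [-0.2, -1.0, -0.6]
grip_width: 0.0088
grip_force: 0.0
```

```bash
python3 - <<'E'
from h import *; import cv2
from scipy.spatial.transform import Rotation as Ro
o=robot.get_obs();im=robot.camera('wrist');c=robot.calibration('wrist');T=np.array(c['T_tool_cam'])
print(o['position'],o['time'])
R=Ro.from_quat(o['tool_rot']).as_matrix()
X=R.T@(np.array([.5175,.261,.024])-o['position']);Y=T[:3,:3].T@(X-T[:3,3])
print(c['fx']*Y[0]/Y[2]+c['cx'],c['fy']*Y[1]/Y[2]+c['cy'])
cv2.imwrite('pics/w2.png',im)
E
```

```text
[0.51676141 0.2626961  0.23304796] 8.4
320.4822740063384 209.0458720972381
```

View pics/w2.png

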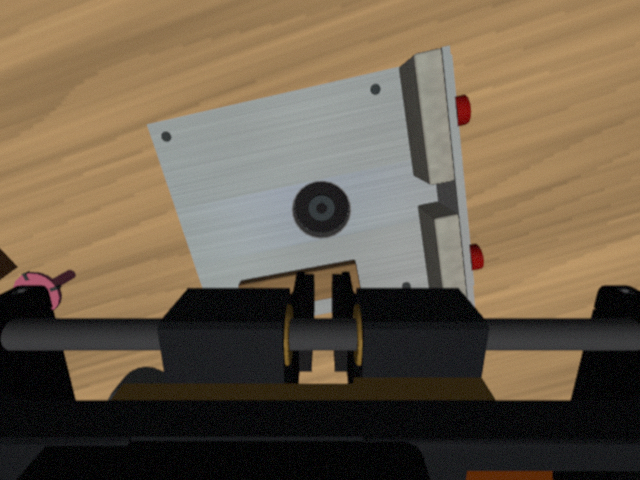

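The opening's centre is at (321,209), against a predicted (320,209), so the hand is centred. I'll descend 172 mm and hold; the gripper body stays about 35 mm above the fence.

Call:
jog_arm(motion=[0, 0, 0.5, 0, 0, 0, 0.8, 0, 0, 0.6, 0, 0, 0, 0.8, 0, 0, 0.6, 0, 0, 0, 0.8, 0, 0, 0.6, 0, 0, 0, 0.8, 0, 0, 0.6, 0, 0, 0, 0.8, 0, 0, 0.6, 0, 0, 0, 0.8, 0, 0, 0.5, 0, 0, 0, 0.8, 0, 0, 0.3, 0, 0, 0, 0.8, 0, 0, 0, 0, 0, 0, 0.8, 0, 0, 0, 0, 0, 0, 0.8, 0, 0, 0, 0, 0, 0, 0.8, 0, 0, 0, 0, 0, 0, 0.8])

```text
time: 9.95
position: [0.5174, 0.2616, 0.0622]
tool_rot: [0.151, 0.988, 0.0, 0.001]
ft_force: [-0.5, 0.3, -1.0]
grip_width: 0.0088
grip_force: 0.0
```

Call:
jog_arm(motion=[0, 0, 0, 0, 0, 0, 0.8, 0, 0, 0, 0, 0, 0, 0.8, 0, 0, 0, 0, 0, 0, 0.8, 0, 0, 0, 0, 0, 0, 0.8, 0, 0, 0, 0, 0, 0, 0.8, 0, 0, 0, 0, 0, 0, 0.8, 0, 0, 0, 0, 0, 0, 0.8, 0, 0, 0, 0, 0, 0, 0.8, 0, 0, 0, 0, 0, 0, 0.8, 0, 0, 0, 0, 0, 0, 0.8, 0, 0, 0, 0, 0, 0, 0.8, 0, 0, 0, 0, 0, 0, 0.8])

```text
time: 11.45
position: [0.5171, 0.2615, 0.0615]
tool_rot: [0.151, 0.988, -0.0, 0.0]
ft_force: [-0.8, 0.4, 0.1]
grip_width: 0.0088
grip_force: 0.0
```

Call:
jog_arm(motion=[0, 0, 0, 0, 0, 0, 0.8, 0, 0, 0, 0, 0, 0, 0.8, 0, 0, 0, 0, 0, 0, 0.8, 0, 0, 0, 0, 0, 0, 0.8])

```text
time: 11.95
position: [0.5171, 0.2615, 0.0616]
tool_rot: [0.151, 0.988, -0.0, 0.0]
ft_force: [0.7, 0.3, 0.0]
grip_width: 0.0086
grip_force: 0.0
```

```bash
python3 -c "
from rig import robot
print(robot.hand_in())"
```

```text
the job is handed in; nothing more can be done
None
```

I pointed at the slot cutter for about 2 s and then at the router plate opening for about 2.5 s. I handed in at about 12 s with the fingertips still about 2.5 cm above the opening. The wrist force readings showed no contact, but hand-in returned no verdict.

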